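# Level the pair of candlestick stands

## Robot

A 6-joint arm with a two-finger parallel gripper is mounted at the origin on the work surface. World frame = base frame: x ahead of the robot, y to its left, z up, the work surface at z = 0. Lengths are in m, angles in degrees, forces in N, time in s.
With the tool pointing down it reaches from about 0.35 to 0.875 m from the base axis. Payload 4.2 kg.
Tool frame: the origin (TCP) lies at the very end of the fingers, on their centre line; the grasp point (between the pads) lies 19 mm behind it; z points along the fingers, y is the direction in which the jaws open and shut (so a half turn about z gives the same grasp; the last joint's range is limited). The gripper opens to 87 mm and grips with 3 to 60 N. Pads are 19 mm wide; open, the fingers measure 117 mm over their backs; the gripper's body (75 mm by 190 mm) begins 51 mm behind the grasp point.
Start: joints at [-57.548, 22.042, 0.453, 0, -68.411, -14.817], TCP at [0.189, -0.596, 0.195] pointing down, gripper open.
Joint ranges: [-179.83, 179.83], [-69.29, 118.12], [-61.27, 80.66], [-181.25, 117.63], [-171.15, -9.14], [-177.46, 177.46]. Speed limits (degrees/s): [159.86, 159.86, 180, 180, 180, 180].

## Interface

Orientations are given as a 3x3 rotation matrix whose columns are the frame's x, y, z axes.
In Python, from station import r, imaging gives the robot as it stands. The module is installed in compiled form; this text tells all that it offers.
- The arm moves only by the tool move_arm, never from a script. Its argument "motion" is one flat list of numbers, 7 for each row, row after row: the shift along the tool's x, y, z in units of 40 mm (1.0 is 40 mm), then the turn, a rotation vector about the tool's x, y, z in units of 5 degrees (1.0 is 5 degrees), then the gripper's target within -1 to 1 (shut at 1, half-way at 0, fully open at -1). In form: [dx, dy, dz, wx, wy, wz, gripper, dx, dy, dz, wx, wy, wz, gripper, ...]. A call has 1 to 20 rows; each row is the pose to reach, as a shift and turn from the pose measured when the call began, along the tool's axes at that moment; what a row does not reach only later rows make up. A row lasts 1/12 s, in which the tool goes at most 41.7 mm and 7.16 degrees, less where a joint would pass 70% of its speed; a pose out of reach is approached as far as the arm can. A call with a gripper value outside its range is refused whole. The fingers move at their own pace and stop on an object; the grip force is fixed at half the most. Time passes only in rows, so rows that repeat a pose let the fingers close. It gives the time, the measured TCP pose, the force and the opening at its end, in the units of the state.
- r.sense(): the state, without advancing time (a new reading comes with each control period).
- imaging.capture(name): name is "scene" or "top"; returns the picture (384x512x3 uint8, blue, green, red); there is no depth.
- imaging.camera_params(name): a dict with "intrinsics" (3x3 intrinsics, pixels), "k1" (the pictures are not rectified: a ray, as slopes to the right and down, at radius r is drawn at 1 + k1 r^2 times it, then the intrinsics apply), "world_from_camera" (4x4, takes a point from camera to world coordinates). Camera axes: x right, y down, z forward; pixel columns grow to the right and rows downward; lengths in m; the calibration is good to about 2 mm. A picture is of the moment at which its call begins. camera_params takes no time and is no camera call.
- r.finish_job(): hands the job in, once; it reports no verdict.
The state is a dict: "time_s": time; "joints": joint angles; "joint_velocities": joint speeds; "effort": joint torques, N m; "tcp_pos": TCP position; "ee_rot": TCP orientation; "wrist_force": force on the tool from outside, world axes, zero at the start; "moment": the same for the moment, N m; "gripper_width": opening from 0.0 (shut) to 1.0 (fully open).
Only numpy, scipy, OpenCV 4.12 (cv2) and the standard library are available. Lean on these libraries where they do the work, as an engineer would, in place of code of your own. Each camera call takes 0.05 s, during which the arm holds its last target.

## Task

The two little stands on which we true up the altar candlesticks have been left askew, one of them perhaps only slightly. Turn the brass wing knob beside each square steel plate as far as it needs, until both plates sit level, then let go; move the plates by their knobs only, do not push on them.

Things in the scene. Friction and masses are not known exactly. Their poses are not given: they have to be found in the camera images.
- plate_a: Square steel plate, 130 x 130 x 8 mm, thin brass edging, on a level hinge along its own x axis, on a low fixed stand; its knob stands beside its +y edge. Origin: on the hinge, 38 mm above the counter, 14 mm under the plate's top; z: the plate's normal, upright when level. The knob's fixed upright axis is 95 mm from the origin, in the level direction square to the hinge on the +y side.
- knob_a (a joint): Brass wing bar, 44 long, 14 thick, 30 mm high, 91 to 121 mm above the counter, on an 18 mm collar and a thin screw. Angle in rad, counterclockwise from above, -1.7 to 1.7, 0.1 N m stiff, stays put. 0: wing parallel to the plate's x axis, plate level; each rad raises the plate's edge next to the knob by 0.18 rad. Knob of plate_a: starts well above 0, that edge too high.
- plate_b: The twin of plate_a, same stand, sizes, origin, axes and knob place; either may be the left or the right one, 0.28 m or more apart. Around them only cups 62 mm high and a spoon; the rest of what stands on the counter (up to 170 mm high) is 0.12 m or more from both knobs.
- knob_b (a joint): Knob of plate_b, the same in size, height, sense, stiffness and effect as knob_a; 0: wing parallel to plate_b's x axis and plate_b level. Starts anywhere between -1.2 and 1.2: its edge may be too low, too high or about right.
There are look-alikes about, which are no part of the job. What is shaped like the part that bears plate_b but pink or purple is not meant. Leave any pink look-alike of the part that bears plate_a alone.

How it is judged:
By the outcome, as a careful person would: the job done as asked, in the order asked, and still so for the second after the job is handed in, with the robot touching nothing.
It also fails if it takes over 48 s, if anything falls off the work surface, if the arm or the gripper's body presses on something with over 40 N, if the wrist force passes 120 N, or if a joint passes its speed limit or range.

## Working session

There is one attempt and no reset: what is moved stays moved. The work goes in short steps, Python scripts to look and compute and a tool call to move; the robot and the scene stay as the last step left them, time stands still between calls to the robot, and variables do not carry over. Pictures are saved under pics/ and viewed, and the job is handed in when it is done.

Besides the shell and the picture viewer there is one more tool, called after "Request:" as a command line: name --argument value ..., lists and objects as JSON in quotes. move_arm: Moves the arm, as the interface text tells. Its arguments: {"type":"object","properties":{"motion":{"type":"array","items":{"type":"number"}}},"required":["motion"]}

```bash
mkdir -p pics
python3 - <<'E'
from station import r, imaging
import cv2
for n in("scene","top"):
    im=imaging.capture(n); cv2.imwrite(f"pics/{n}0.png",im)
    p=imaging.camera_params(n); print(n,p)
print(r.sense())
E
```

```text
scene {'intrinsics': array([[365.10559138,   0.        , 256.74995931],
       [  0.        , 365.10559138, 196.5897454 ],
       [  0.        ,   0.        ,   1.        ]]), 'k1': -0.08729610231664563, 'world_from_camera': array([[ 0.66301717,  0.58812118, -0.46316489,  0.87638373],
       [ 0.74860333, -0.51994266,  0.41140331, -0.24033743],
       [ 0.00113582, -0.61949424, -0.78500038,  0.8277412 ],
       [ 0.        ,  0.        ,  0.        ,  1.        ]])}
top {'intrinsics': array([[417.86450918,   0.        , 255.96346367],
       [  0.        , 417.86450918, 194.082972  ],
       [  0.        ,   0.        ,   1.        ]]), 'k1': -0.10975033305372012, 'world_from_camera': array([[ 0.01017777, -0.99361109,  0.11239849,  0.24724302],
       [-0.99991393, -0.01104355, -0.0070828 ,  0.14306504],
       [ 0.00827882, -0.11231673, -0.99363797,  1.43136342],
       [ 0.        ,  0.        ,  0.        ,  1.        ]])}
{'time_s': 0.1, 'joints': array([-5.75500946e+01,  2.20847302e+01,  3.87943293e-01, -2.55952856e-02,
       -6.84125997e+01, -1.48155385e+01]), 'joint_velocities': array([-0.05108527, -0.05001652,  0.26303276,  0.07902557,  0.05060172,
       -0.07222202]), 'effort': array([ 1.71276115e-04, -3.91688991e+01,  1.87935036e+01,  4.23179984e+00,
        1.34818154e-02, -6.45164937e-05]), 'tcp_pos': array([ 0.1891596 , -0.59505809,  0.19388775]), 'ee_rot': array([[-9.53058999e-01, -3.02783902e-01, -6.73832597e-04],
       [-3.02784639e-01,  9.53057238e-01,  1.83391427e-03],
       [ 8.69213150e-05,  1.95185466e-03, -9.99998091e-01]]), 'wrist_force': array([ 0.04660421,  0.43765061, -0.83199261]), 'moment': array([ 0.02818614, -0.00438289,  0.0189824 ]), 'gripper_width': 1.0006695129437115}
```

View pics/scene0.png

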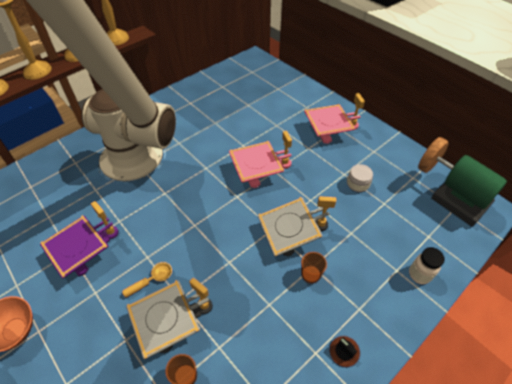

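View pics/top0.png

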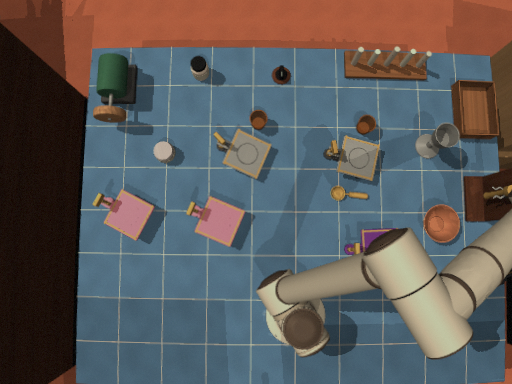

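The scene shows two steel plates. In the scene view they are at (290,226) and (163,318), in the top view at (247,153) and (360,158).

What could be mistaken for them, in top-view pixels:
- **Pink:** (130,213) and (220,220). Leave alone.
- **Purple:** (376,240). Leave alone.
- **Grey steel with brass edge:** (247,153) and (360,158). These are the two meant.

Next I check the choice in a close crop.

Run:
```python
import cv2,numpy as np
t=cv2.imread("pics/top0.png");s=cv2.imread("pics/scene0.png")
f=lambda im,x,y,w,h,k:cv2.resize(im[y:y+h,x:x+w],None,fx=k,fy=k,interpolation=cv2.INTER_CUBIC)
cv2.imwrite("pics/c1.png",f(t,205,100,190,100,4))
cv2.imwrite("pics/c2.png",f(s,115,180,230,180,3))
```

```text
(no output)
```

View pics/c1.png

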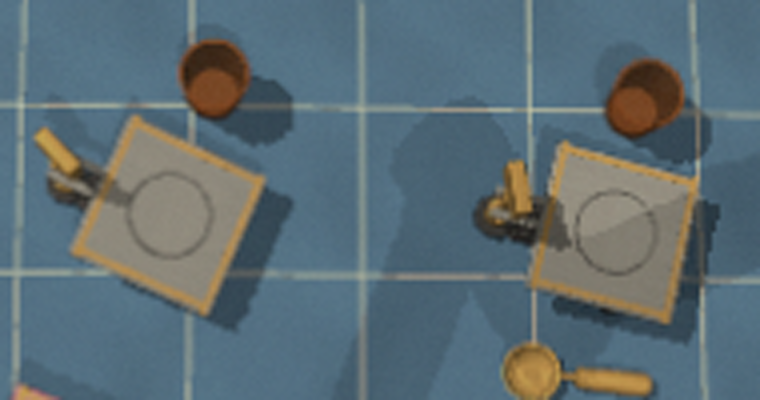

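View pics/c2.png

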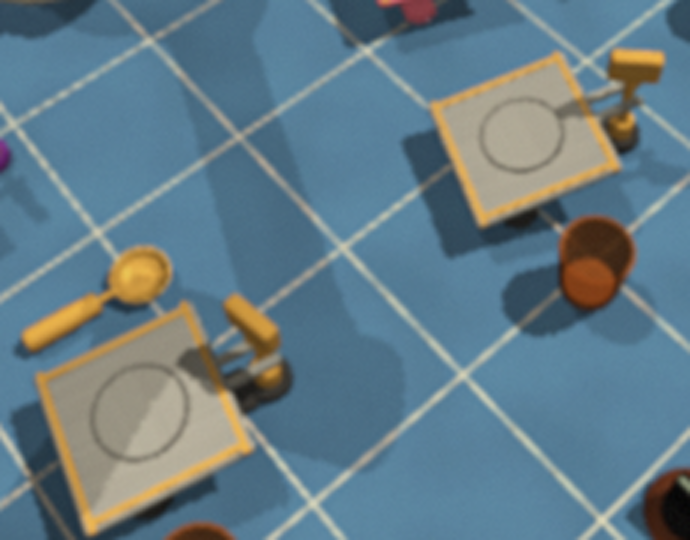

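```bash
cat > h.py <<'E'
import cv2,numpy as np
from station import r, imaging
def cam(n):
    p=imaging.camera_params(n);return p
def ray(p,uv):
    K=p["intrinsics"];x=np.array([(uv[0]-K[0,2])/K[0,0],(uv[1]-K[1,2])/K[1,1]])
    rd=np.linalg.norm(x);rr=rd
    for _ in range(30): rr=rd/(1+p["k1"]*rr*rr)
    x=x*(rr/rd if rd>0 else 1)
    T=p["world_from_camera"];d=T[:3,:3]@np.array([x[0],x[1],1]);return T[:3,3],d/np.linalg.norm(d)
def onz(p,uv,z):
    o,d=ray(p,uv);return o+d*(z-o[2])/d[2]
def proj(p,X):
    T=p["world_from_camera"];c=T[:3,:3].T@(np.asarray(X)-T[:3,3]);x=c[:2]/c[2]
    x=x*(1+p["k1"]*x@x);K=p["intrinsics"];return np.array([K[0,0]*x[0]+K[0,2],K[1,1]*x[1]+K[1,2]])
def tri(p,u,q,v):
    o1,d1=ray(p,u);o2,d2=ray(q,v)
    A=np.array([d1,-d2]).T;s=np.linalg.lstsq(A,o2-o1,rcond=None)[0]
    a=o1+s[0]*d1;b=o2+s[1]*d2;return (a+b)/2,np.linalg.norm(a-b)
E
python3 - <<'E'
from h import *
t=cv2.imread("pics/top0.png");s=cv2.imread("pics/scene0.png")
for nm,im,pts in(("t",t,[(247,153),(240,140),(219,138),(334,148),(360,150),(268,145)]),("s",s,[(290,226),(327,202),(150,312),(198,288),(177,310),(310,235)])):
    h=cv2.cvtColor(im,cv2.COLOR_BGR2HSV)
    for p in pts: print(nm,p,h[p[1],p[0]],im[p[1],p[0]])
def seg(im,box):
    h=cv2.cvtColor(im,cv2.COLOR_BGR2HSV)
    x,y,w,hh=box
    br=((h[...,0]>8)&(h[...,0]<28)&(h[...,1]>110)&(h[...,2]>110)).astype(np.uint8)
    gr=((h[...,1]<70)&(h[...,2]>75)).astype(np.uint8)
    o=np.zeros((hh,w,3),np.uint8);o[...,2]=255*br[y:y+hh,x:x+w];o[...,1]=255*gr[y:y+hh,x:x+w];return cv2.resize(o,None,fx=3,fy=3,interpolation=0)
a=seg(t,(205,100,190,100));b=seg(s,(115,180,230,180))
c=np.zeros((a.shape[0]+0,0,3))
cv2.imwrite("pics/m1.png",a);cv2.imwrite("pics/m2.png",b)
E
```

```text
t (247, 153) [ 20  32 145] [127 139 145]
t (240, 140) [ 21  33 146] [127 140 146]
t (219, 138) [ 20 146 191] [ 82 155 191]
t (334, 148) [ 18 153 178] [ 71 135 178]
t (360, 150) [ 22  31 148] [130 143 148]
t (268, 145) [ 18 128 170] [ 85 137 170]
s (290, 226) [ 22  36 177] [152 170 177]
s (327, 202) [ 18 179 104] [ 31  74 104]
s (150, 312) [ 20  36 154] [132 147 154]
s (198, 288) [ 18 176 175] [ 54 127 175]
s (177, 310) [ 22  36 156] [134 150 156]
s (310, 235) [ 22  37 174] [149 167 174]
```

View pics/m1.png

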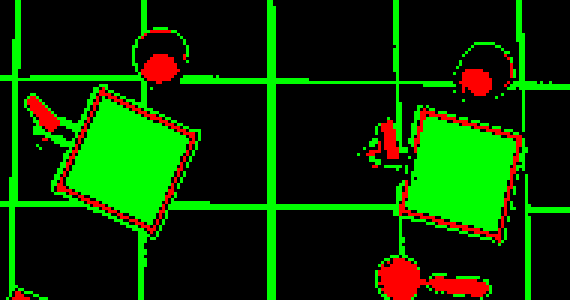

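View pics/m2.png

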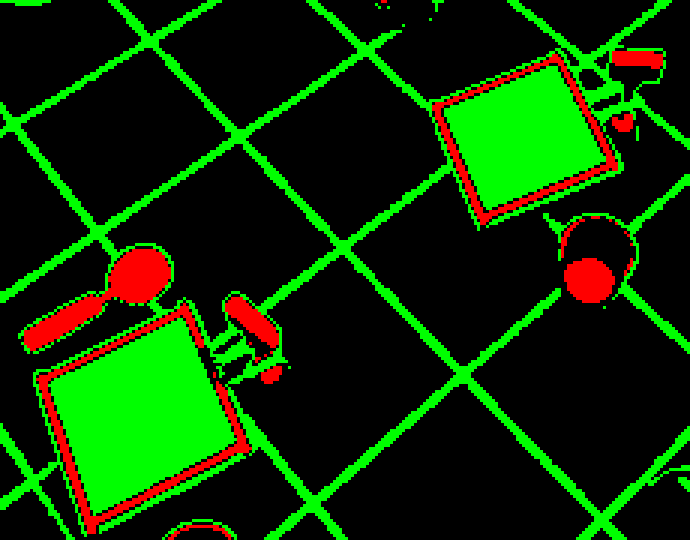

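```bash
cat >> h.py <<'E'
def steel(im,seed):
    h=cv2.cvtColor(im,cv2.COLOR_BGR2HSV)
    m=((h[...,1]<60)&(h[...,2]>75)).astype(np.uint8)
    m=cv2.morphologyEx(m,cv2.MORPH_OPEN,np.ones((5,5),np.uint8))
    n,l=cv2.connectedComponents(m,connectivity=4);k=(l==l[seed[1],seed[0]]).astype(np.uint8)
    c=max(cv2.findContours(k,cv2.RETR_EXTERNAL,cv2.CHAIN_APPROX_NONE)[0],key=cv2.contourArea)
    hull=cv2.convexHull(c);q=None
    for e in np.arange(2,25,.5):
        a=cv2.approxPolyDP(hull,e,True)
        if len(a)==4:q=a[:,0].astype(float);break
    P=c[:,0].astype(float);L=[]
    for i in range(4):
        A,B=q[i],q[(i+1)%4];d=(B-A)/np.linalg.norm(B-A);nn=np.array([-d[1],d[0]])
        s=(P-A)@d;e=(P-A)@nn;w=np.linalg.norm(B-A)
        S=P[(abs(e)<3)&(s>.1*w)&(s<.9*w)]
        L.append(cv2.fitLine(S.astype(np.float32),cv2.DIST_HUBER,0,.01,.01).ravel())
    out=[]
    for i in range(4):
        a,b=L[i-1],L[i];t=np.linalg.solve(np.array([a[:2],-b[:2]]).T,b[2:]-a[2:]);out.append(a[2:]+t[0]*a[:2])
    return np.array(out)
def plate(t,s,seedt,seeds):
    p,q=cam("top"),cam("scene");ct=steel(t,seedt);cs=steel(s,seeds)
    zt=np.array([proj(q,onz(p,u,.055)) for u in ct]);X=[];g=[]
    for u,z in zip(ct,zt):
        v=cs[np.argmin(np.linalg.norm(cs-z,axis=1))];x,gg=tri(p,u,q,v);X.append(x);g.append(gg)
    return np.array(X),np.array(g),ct,cs
E
python3 - <<'E'
from h import *
np.set_printoptions(precision=4,suppress=True)
t=cv2.imread("pics/top0.png");s=cv2.imread("pics/scene0.png")
for n,a,b in(("L",(247,153),(290,226)),("R",(360,158),(163,322))):
    X,g,ct,cs=plate(t,s,a,b);print(n,ct.round(1).tolist(),cs.round(1).tolist());print(X,g)
    print([np.linalg.norm(X[i]-X[i-1]).round(4) for i in range(4)],X.mean(0))
    e=np.linalg.svd(X-X.mean(0))[2][2];print("n",e*np.sign(e[2]))
E
```

```text
L [[239.10000610351562, 132.39999389648438], [267.0, 145.6999969482422], [255.0, 173.6999969482422], [226.60000610351562, 160.8000030517578]] [[299.5, 201.5], [315.79998779296875, 233.0], [276.79998779296875, 249.0], [262.79998779296875, 216.60000610351562]]
[[0.6093 0.1922 0.0659]
 [0.5697 0.0978 0.0447]
 [0.4737 0.1377 0.0433]
 [0.5127 0.2326 0.0645]] [0.0002 0.0007 0.0014 0.0017]
[np.float64(0.1047), np.float64(0.1045), np.float64(0.1039), np.float64(0.1048)] [0.5413 0.1651 0.0546]
n [-0.09   -0.1818  0.9792]
R [[347.20001220703125, 138.6999969482422], [375.70001220703125, 146.60000610351562], [370.0, 176.39999389648438], [340.5, 168.1999969482422]] [[175.1999969482422, 285.3999938964844], [192.5, 326.70001220703125], [146.10000610351562, 350.3999938964844], [131.39999389648438, 307.6000061035156]]
[[ 0.5949 -0.1727  0.0594]
 [ 0.5706 -0.2737  0.0519]
 [ 0.4682 -0.2505  0.0506]
 [ 0.493  -0.1475  0.0613]] [0.0019 0.0007 0.0016 0.0021]
[np.float64(0.105), np.float64(0.1041), np.float64(0.1051), np.float64(0.1065)] [ 0.5317 -0.2111  0.0558]
n [-0.017  -0.0846  0.9963]
```

Both steel plates are tilted high at the knob edge: left by about 0.20 rad, right by about 0.09 rad. Next I measure the wings.

```bash
cat >> h.py <<'E'
def wing(im,p,box,z=.121):
    h=cv2.cvtColor(im,cv2.COLOR_BGR2HSV);x0,y0,x1,y1=box
    m=((h[...,0]>8)&(h[...,0]<28)&(h[...,1]>110)&(h[...,2]>125)).astype(np.uint8)
    k=np.zeros_like(m);k[y0:y1,x0:x1]=m[y0:y1,x0:x1]
    n,l,st,ce=cv2.connectedComponentsWithStats(k,connectivity=4);i=1+np.argmax(st[1:,4])
    ys,xs=np.nonzero(l==i);W=np.array([onz(p,(a,b),z)[:2] for a,b in zip(xs,ys)])
    (c,sz,an)=cv2.minAreaRect(W.astype(np.float32)*1000)
    v=np.linalg.svd(W-W.mean(0))[2][0];return st[i],np.array(c),sz,W.mean(0),np.degrees(np.arctan2(v[1],v[0]))%180
E
python3 - <<'E'
from h import *
np.set_printoptions(precision=4,suppress=True)
t=cv2.imread("pics/top0.png");s=cv2.imread("pics/scene0.png")
for b in((210,125,228,146),(328,138,339,155)): print(wing(t,cam("top"),b,.118))
for b in((315,190,340,204),(185,275,212,298)): print(wing(s,cam("scene"),b,.118))
for n,X in(("L",(.5794,.2552)),("R",(.5541,-.1176))):
    print(n,proj(cam("top"),(*X,.121)),proj(cam("scene"),(*X,.121)))
E
```

```text
(array([214, 132,  11,  11,  57], dtype=int32), array([577.0486, 257.0496]), (41.94273376464844, 16.030254364013672), array([0.5779, 0.255 ]), np.float64(42.64665136883676))
(array([332, 140,   6,  13,  49], dtype=int32), array([ 554.3161, -118.2782]), (40.461341857910156, 12.225397109985352), array([ 0.5542, -0.1183]), np.float64(9.673660600546611))
(array([319, 197,  17,   5,  80], dtype=int32), array([578.3593, 256.7768]), (40.577781677246094, 12.539505958557129), array([0.5783, 0.2565]), np.float64(46.158173884683066))
(array([190, 279,  18,  15, 120], dtype=int32), array([ 555.5648, -116.7492]), (44.80406951904297, 12.956269264221191), array([ 0.5549, -0.1171]), np.float64(8.342882026271793))
L [218.74   136.7823] [327.1007 198.8266]
R [334.504  145.9986] [197.8737 285.1744]
```

Request:
move_arm --motion '[-0.37, 0.26, 0, 0, 0, 0.04, -0.2, -1, 0.7, 0, 0, 0, 0.1, -0.2, -1.72, 1.2, 0, 0, 0, 0.17, -0.2, -2.46, 1.72, 0, 0, 0, 0.24, -0.2, -3.2, 2.24, 0, 0, 0, 0.31, -0.2, -3.94, 2.75, 0, 0, 0, 0.38, -0.2, -4.68, 3.27, 0, 0, 0, 0.46, -0.2, -5.42, 3.79, 0, 0, 0, 0.53, -0.2, -6.16, 4.3, 0, 0, 0, 0.6, -0.2, -6.9, 4.82, 0, 0, 0, 0.67, -0.2, -7.64, 5.34, 0, 0, 0, 0.74, -0.2, -8.38, 5.85, 0, 0, 0, 0.82, -0.2, -9.12, 6.37, 0, 0, 0, 0.89, -0.2, -9.86, 6.89, 0, 0, 0, 0.96, -0.2, -10.6, 7.4, 0, 0, 0, 1.03, -0.2, -11.33, 7.92, 0, 0, 0, 1.1, -0.2, -11.95, 8.35, 0, 0, 0, 1.16, -0.2, -12.32, 8.61, 0, 0, 0, 1.2, -0.2, -12.32, 8.61, 0, 0, 0, 1.2, -0.2, -12.32, 8.61, 0, 0, 0, 1.2, -0.2]'

```text
time_s: 1.77
tcp_pos: [0.5545, -0.1168, 0.1937]
ee_rot: [[-0.979, -0.203, -0.002], [-0.203, 0.979, 0.002], [0.002, 0.002, -1.0]]
wrist_force: [0.3, 0.2, 0.3]
gripper_width: 0.599
```

```bash
cat >> h.py <<'E'
def go(xyz,yaw):
    s=r.sense();R=s["ee_rot"];d=R.T@(np.array(xyz)-s["tcp_pos"])/.04
    y=np.radians(yaw);ty=np.array([np.cos(y),np.sin(y),0]);tz=np.array([0,0,-1.]);tx=np.cross(ty,tz)
    from scipy.spatial.transform import Rotation as Ro
    w=Ro.from_matrix(R.T@np.array([tx,ty,tz]).T).as_rotvec(degrees=True)/5
    print("t",round(s["time_s"],2),"pos",s["tcp_pos"].round(4),"yaw",np.degrees(np.arctan2(R[1,1],R[0,1])).round(2),"F",s["wrist_force"].round(1),"M",s["moment"].round(2),"grip",round(s["gripper_width"],3),"q",s["joints"].round(0))
    print("shift",d.round(2),"turn",w.round(2))
E
python3 -c "
from h import *
go((.5545,-.1178,.095),101.5)"
```

```text
t 1.77 pos [ 0.5545 -0.1168  0.1937] yaw 101.73 F [0.3 0.2 0.3] M [0.03 0.05 0.02] grip 0.599 q [  4.  17.  -8.  -0. -66. -83.]
shift [ 0.   -0.03  2.47] turn [ 0.03 -0.02  0.05]
```

Request:
move_arm --motion '[0, -0.03, 0.2, 0, 0, 0, -0.2, 0, -0.03, 0.6, 0, 0, 0, -0.2, 0, -0.03, 1.0, 0, 0, 0, -0.2, 0, -0.03, 1.4, 0, 0, 0, -0.2, 0, -0.03, 1.8, 0, 0, 0, -0.2, 0, -0.03, 2.2, 0, 0, 0, -0.2, 0, -0.03, 2.4, 0, 0, 0, -0.2, 0, -0.03, 2.47, 0, 0, 0, -0.2, 0, -0.03, 2.47, 0, 0, 0, -0.2, 0, -0.03, 2.47, 0, 0, 0, 0.3, 0, -0.03, 2.47, 0, 0, 0, 0.6, 0, -0.03, 2.47, 0, 0, 0, 1, 0, -0.03, 2.47, 0, 0, 0, 1, 0, -0.03, 2.47, 0, 0, 0, 1, 0, -0.03, 2.47, 0, 0, 0, 1, 0, -0.03, 2.47, 0, 0, 0, 1, 0, -0.03, 2.47, 0, 0, 0, 1]'

```text
time_s: 3.18
tcp_pos: [0.5545, -0.1177, 0.0949]
ee_rot: [[-0.979, -0.203, -0.002], [-0.203, 0.979, 0.002], [0.002, 0.002, -1.0]]
wrist_force: [0.3, -0.2, 0.5]
gripper_width: 0.076
```

```bash
python3 -c "
from h import *
go((.5545,-.1178,.095),76.6)
im=imaging.capture('scene');cv2.imwrite('pics/g1.png',cv2.resize(im[200:384,80:300],None,fx=3,fy=3))"
```

```text
t 3.18 pos [ 0.5545 -0.1177  0.0949] yaw 101.73 F [ 0.3 -0.2  0.5] M [-0.01 -0.01 -0.04] grip 0.076 q [  4.  22. -16.  -0. -53. -82.]
shift [ 0. -0. -0.] turn [ 0.02 -0.03  5.03]
```

View pics/g1.png

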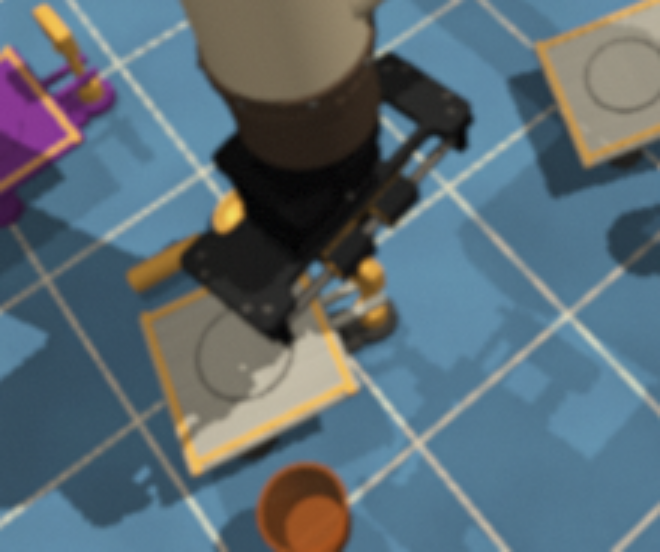

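The grip reads 6.6 mm, less than the 14 mm wing. I wait a moment to see whether the fingers are still moving.

Request:
move_arm --motion '[0, 0, 0, 0, 0, 0, 1, 0, 0, 0, 0, 0, 0, 1, 0, 0, 0, 0, 0, 0, 1]'

```text
time_s: 3.48
tcp_pos: [0.5545, -0.1177, 0.0949]
ee_rot: [[-0.979, -0.203, -0.002], [-0.203, 0.979, 0.002], [0.002, 0.002, -1.0]]
wrist_force: [0.4, 0.3, -0.2]
gripper_width: 0.006
```

```bash
python3 -c "
from h import *
go((.5545,-.1178,.095),76.6)
im=imaging.capture('top');cv2.imwrite('pics/g2.png',cv2.resize(im[100:220,280:420],None,fx=5,fy=5))"
```

```text
t 3.48 pos [ 0.5545 -0.1177  0.0949] yaw 101.73 F [ 0.4  0.3 -0.2] M [-0.01 -0.01  0.01] grip 0.006 q [  4.  22. -16.  -0. -53. -82.]
shift [ 0. -0. -0.] turn [ 0.02 -0.03  5.03]
```

View pics/g2.png

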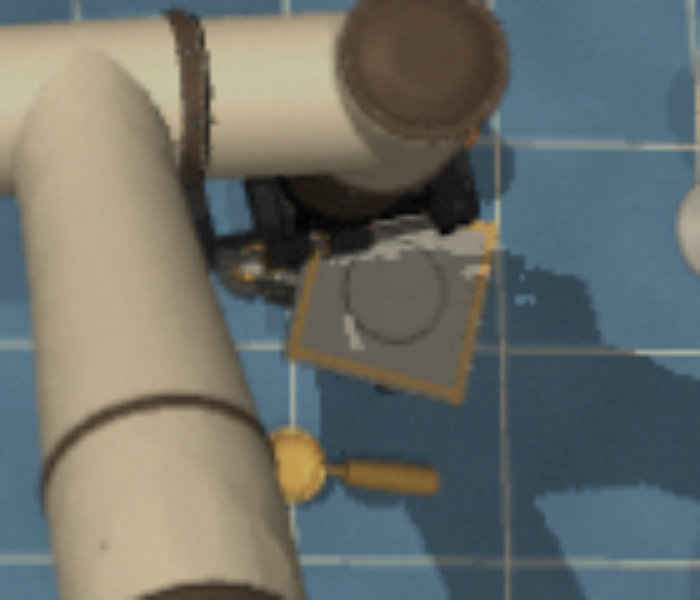

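The fingers shut on nothing. I look closer before moving again.

```bash
python3 -c "
from h import *
im=imaging.capture('scene');
c=im[245:325,150:250].copy();c=cv2.resize(c,None,fx=7,fy=7,interpolation=cv2.INTER_CUBIC)
p=cam('scene')
f=lambda X:tuple(int(v) for v in ((proj(p,X)-[150,245])*7+3))
R=r.sense()['ee_rot'];T=r.sense()['tcp_pos']
for k in (0,-.019,-.07): cv2.circle(c,f(T+R[:,2]*k),4,(255,0,255),-1)
for z in(.091,.121):
  for s in(-.022,.022): cv2.circle(c,f((.5545+s*.98,-.1178+s*.2,z)),4,(0,255,0),-1)
cv2.imwrite('pics/g3.png',c)"
```

```text
(no output)
```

View pics/g3.png

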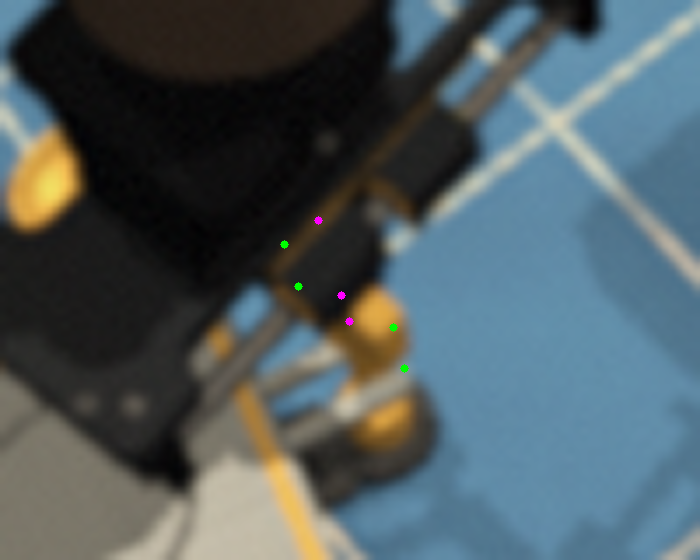

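Request:
move_arm --motion '[0, 0, 0, 0, 0, 0, -0.2, 0, 0, 0, 0, 0, 0, -0.2, 0, 0, 0, 0, 0, 0, -0.2, 0, 0, 0, 0, 0, 0, -0.2, 0, 0, 0, 0, 0, 0, -0.2, 0, 0, 0, 0, 0, 0, -0.2]'

```text
time_s: 4.08
tcp_pos: [0.5545, -0.1177, 0.0949]
ee_rot: [[-0.979, -0.203, -0.003], [-0.203, 0.979, 0.002], [0.002, 0.002, -1.0]]
wrist_force: [0.5, -0.2, -0.3]
gripper_width: 0.371
```

```bash
cat >> h.py <<'E'
def gp(name,n,x0,y0,x1,y1,k,wy=11.5,K=(.5545,-.1178)):
    im=imaging.capture(n);c=cv2.resize(im[y0:y1,x0:x1],None,fx=k,fy=k,interpolation=cv2.INTER_CUBIC);p=cam(n)
    f=lambda X:tuple(int(v) for v in ((proj(p,X)-[x0,y0])*k+k/2))
    R=r.sense()['ee_rot'];T=r.sense()['tcp_pos']
    for q in (0,-.019,-.07): cv2.circle(c,f(T+R[:,2]*q),3,(255,0,255),-1)
    w=np.radians(wy)
    for z in(.091,.121):
        for s in(-.022,.022): cv2.circle(c,f((K[0]+s*np.cos(w),K[1]+s*np.sin(w),z)),3,(0,255,0),-1)
    cv2.imwrite('pics/'+name+'.png',c)
E
python3 -c "
from h import *
go((.5545,-.1178,.095),76.6)
gp('g4','scene',150,245,250,325,7)"
```

```text
t 4.08 pos [ 0.5545 -0.1177  0.0949] yaw 101.73 F [ 0.5 -0.2 -0.3] M [-0.02  0.01  0.03] grip 0.371 q [  4.  22. -16.  -0. -53. -82.]
shift [-0. -0. -0.] turn [ 0.02 -0.03  5.03]
```

View pics/g4.png

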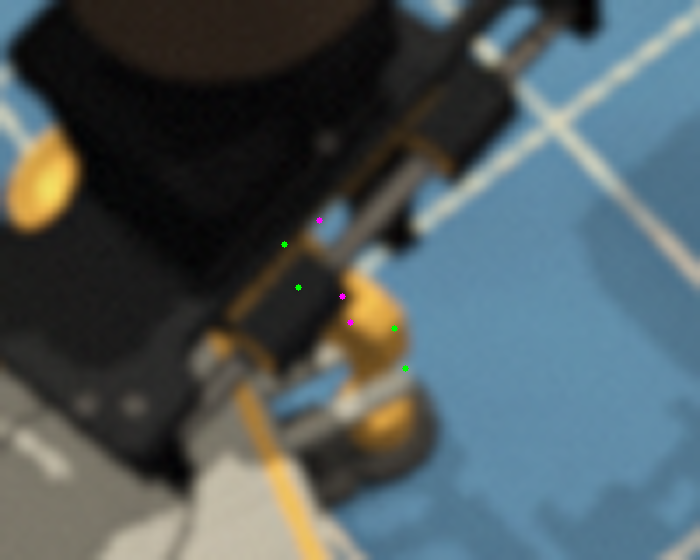

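Request:
move_arm --motion '[0, 0, -0.5, 0, 0, 0, -0.2, 0, 0, -1, 0, 0, 0, -0.2, 0, 0, -1.5, 0, 0, 0, -0.2, 0, 0, -2, 0, 0, 0, -0.2, 0, 0, -2.3, 0, 0, 0, -0.2, 0, 0, -2.3, 0, 0, 0, -0.2, 0, 0, -2.3, 0, 0, 0, -0.2]'

```text
time_s: 4.72
tcp_pos: [0.5548, -0.1178, 0.1871]
ee_rot: [[-0.979, -0.203, -0.001], [-0.203, 0.979, 0.002], [0.001, 0.003, -1.0]]
wrist_force: [-1.0, -0.4, -0.4]
gripper_width: 0.599
```

```bash
python3 -c "
from h import *
go((.5545,-.1178,.095),76.6)
gp('g5','scene',150,235,250,325,7)
gp('g6','top',290,100,390,200,6)"
```

```text
t 4.72 pos [ 0.5548 -0.1178  0.1871] yaw 101.72 F [-1.  -0.4 -0.4] M [ 0.02 -0.02  0.  ] grip 0.599 q [  4.  17.  -8.  -0. -65. -83.]
shift [ 0.01 -0.01  2.3 ] turn [ 0.03 -0.02  5.02]
```

View pics/g5.png

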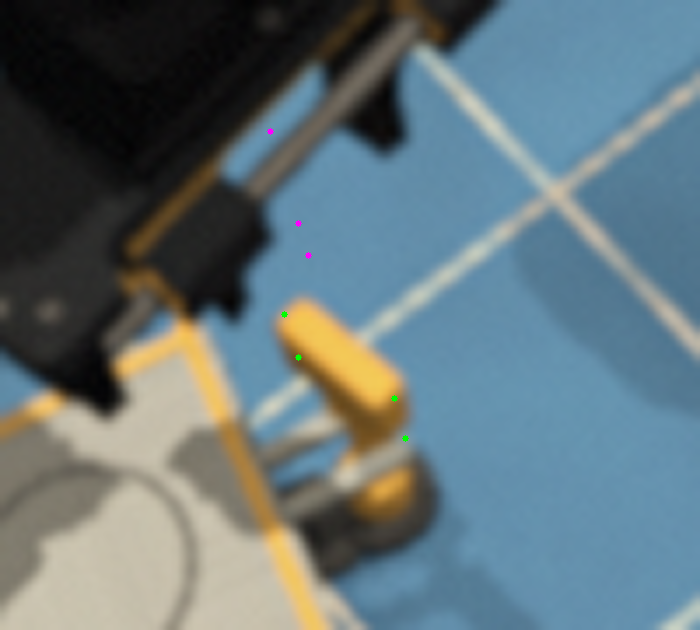

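View pics/g6.png

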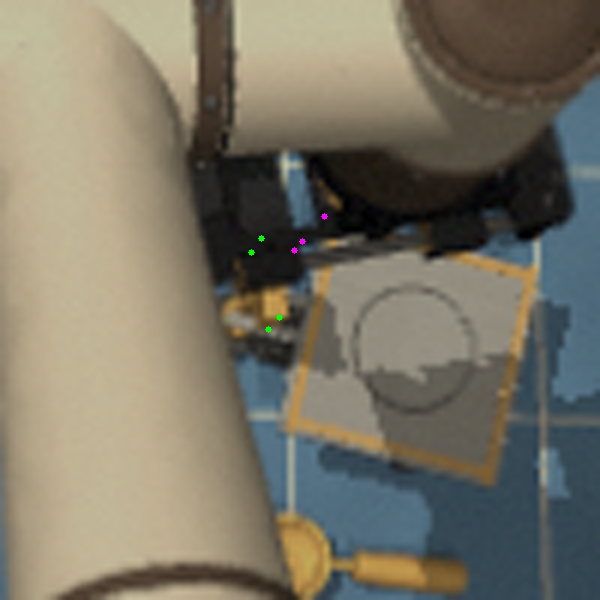

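```bash
python3 -c "
from h import *
im=imaging.capture('scene')
c=cv2.convertScaleAbs(im[228:298,155:225],alpha=1.6,beta=40);cv2.imwrite('pics/g7.png',cv2.resize(c,None,fx=8,fy=8,interpolation=cv2.INTER_NEAREST))"
```

```text
(no output)
```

View pics/g7.png

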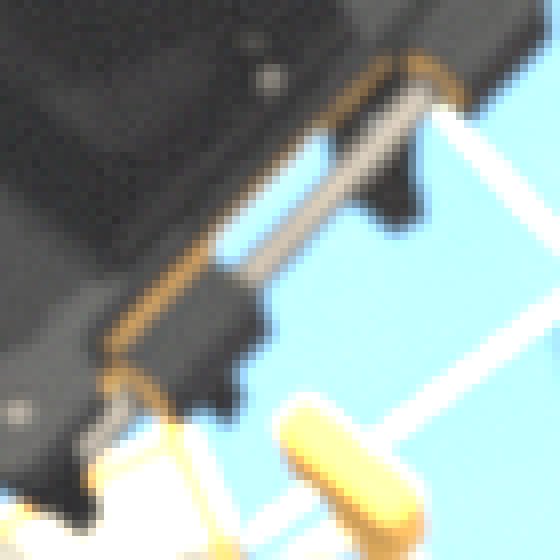

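The two finger tips show at scene (183,280) and (206,256). Their midpoint (194,268) suggests the tips sit about 20-26 mm higher than the reported TCP, which fits fingers shutting just above the wing. I go down again, about 22 mm lower, and check the force.

Request:
move_arm --motion '[0, 0, 0.4, 0, 0, 0, 0, 0, 0, 0.9, 0, 0, 0, 0, 0, 0, 1.4, 0, 0, 0, 0, 0, 0, 1.9, 0, 0, 0, 0, 0, 0, 2.2, 0, 0, 0, 0, 0, 0, 2.4, 0, 0, 0, 0, 0, 0, 2.6, 0, 0, 0, 0, 0, 0, 2.75, 0, 0, 0, 0, 0, 0, 2.85, 0, 0, 0, 0, 0, 0, 2.85, 0, 0, 0, 0]'

```text
time_s: 5.7
tcp_pos: [0.5529, -0.1176, 0.0708]
ee_rot: [[-0.979, -0.203, -0.006], [-0.203, 0.979, 0.002], [0.006, 0.003, -1.0]]
wrist_force: [0.4, 0.1, -0.2]
gripper_width: 0.501
```

```bash
python3 -c "
from h import *
go((.5545,-.1178,.072),76.6)
gp('g8','scene',150,235,250,325,7)"
```

```text
t 5.7 pos [ 0.5529 -0.1176  0.0708] yaw 101.71 F [ 0.4  0.1 -0.2] M [ 0.04 -0.02  0.01] grip 0.501 q [  4.  23. -17.  -0. -50. -82.]
shift [-0.04 -0.01 -0.03] turn [ 0.02 -0.07  5.02]
```

View pics/g8.png

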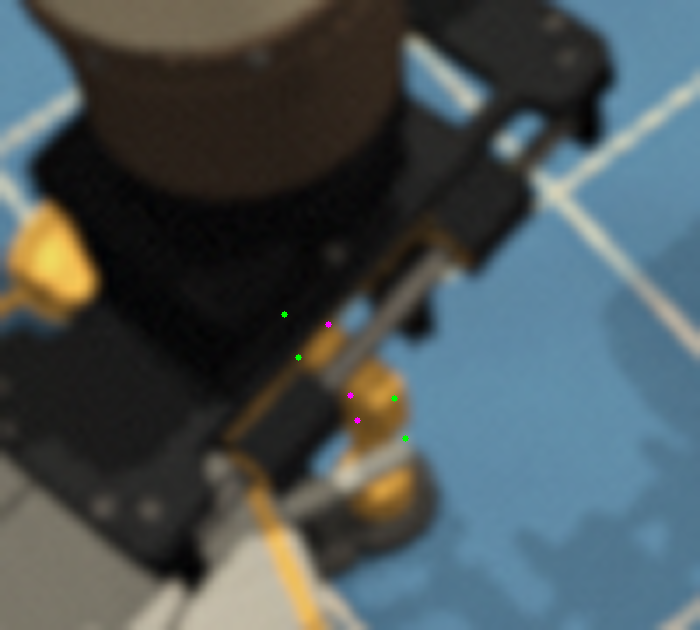

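Request:
move_arm --motion '[0, 0, 0, 0, 0, 0, 0.3, 0, 0, 0, 0, 0, 0, 0.6, 0, 0, 0, 0, 0, 0, 1, 0, 0, 0, 0, 0, 0, 1, 0, 0, 0, 0, 0, 0, 1, 0, 0, 0, 0, 0, 0, 1, 0, 0, 0, 0, 0, 0, 1, 0, 0, 0, 0, 0, 0, 1, 0, 0, 0, 0, 0, 0, 1]'

```text
time_s: 6.5
tcp_pos: [0.5532, -0.1169, 0.0716]
ee_rot: [[-0.979, -0.203, -0.005], [-0.203, 0.979, 0.003], [0.005, 0.004, -1.0]]
wrist_force: [-2.5, 5.4, 3.6]
gripper_width: 0.157
```

```bash
python3 -c "
from h import *
go((.5545,-.1178,.072),76.6)
gp('g9','scene',150,235,250,325,7)"
```

```text
t 6.5 pos [ 0.5532 -0.1169  0.0716] yaw 101.72 F [-2.5  5.4  3.6] M [ 1.53  0.41 -0.09] grip 0.157 q [  4.  23. -17.  -0. -50. -82.]
shift [-0.03 -0.03 -0.01] turn [ 0.03 -0.06  5.02]
```

View pics/g9.png

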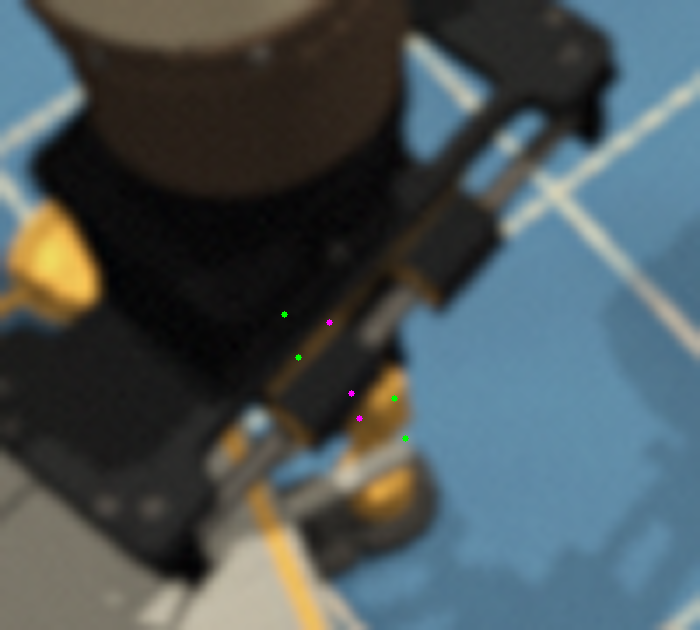

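The grip now reads 13.7 mm, so the wing is held. Turning it clockwise by 25°.

Request:
move_arm --motion '[0, 0, 0, 0, 0, 0.3, 1, 0, 0, 0, 0, 0, 0.8, 1, 0, 0, 0, 0, 0, 1.4, 1, 0, 0, 0, 0, 0, 2, 1, 0, 0, 0, 0, 0, 2.6, 1, 0, 0, 0, 0, 0, 3.2, 1, 0, 0, 0, 0, 0, 3.8, 1, 0, 0, 0, 0, 0, 4.4, 1, 0, 0, 0, 0, 0, 4.8, 1, 0, 0, 0, 0, 0, 5.02, 1, 0, 0, 0, 0, 0, 5.02, 1, 0, 0, 0, 0, 0, 5.02, 1]'

```text
time_s: 7.55
tcp_pos: [0.5531, -0.117, 0.0716]
ee_rot: [[-0.973, 0.231, -0.005], [0.231, 0.973, 0.003], [0.006, 0.001, -1.0]]
wrist_force: [-0.8, 2.1, 1.2]
gripper_width: 0.162
```

Run:
```python
from h import *
np.set_printoptions(precision=4,suppress=True)
go((.5545,-.1178,.072),76.6)
gp('h1','scene',90,225,250,375,4,-13.4)
gp('h2','top',300,110,400,200,6,-13.4)
```

```text
t 7.55 pos [ 0.5531 -0.117   0.0716] yaw 76.65 F [-0.8  2.1  1.2] M [ 0.46  0.16 -0.01] grip 0.162 q [   4.   23.  -17.   -0.  -50. -108.]
shift [-0.04 -0.01 -0.01] turn [ 0.02 -0.07  0.01]
```

View pics/h1.png

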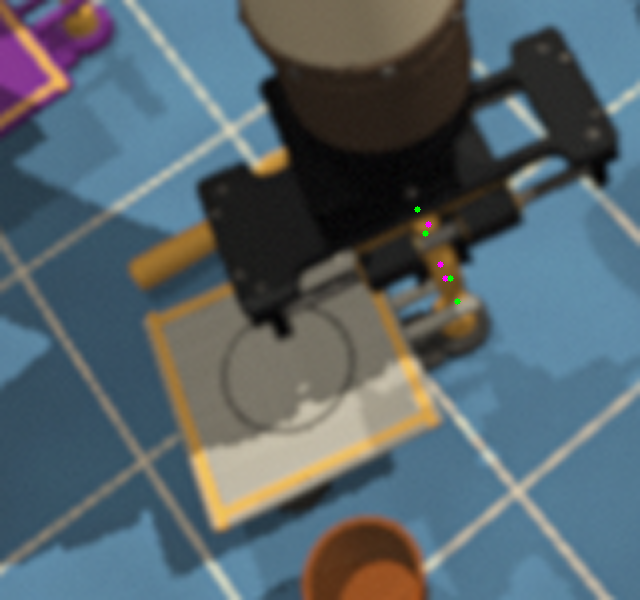

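View pics/h2.png

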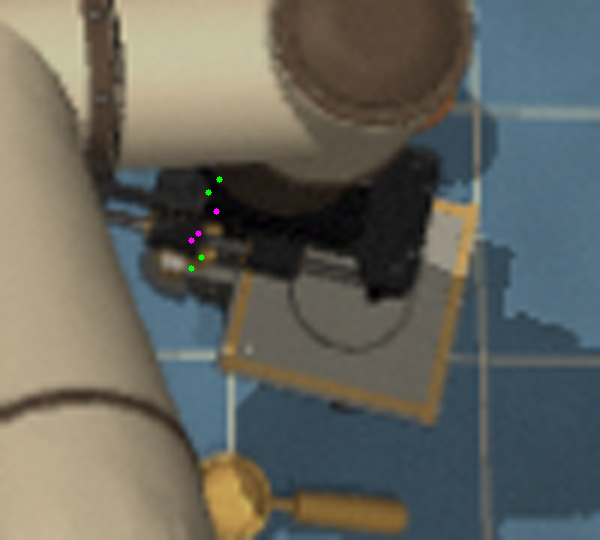

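Now I release, rise, and head for the left knob.

Request:
move_arm --motion '[0, 0, 0, 0, 0, 0, 0, 0, 0, 0, 0, 0, 0, 0, 0, 0, 0, 0, 0, 0, 0, 0, 0, 0, 0, 0, 0, 0, 0, 0, 0, 0, 0, 0, 0, 0, 0, -0.3, 0, 0, 0, 0, 0, 0, -0.8, 0, 0, 0, 0, 0, 0, -1.4, 0, 0, 0, 0, 0, 0, -2, 0, 0, 0, 0, 0, 0, -2.6, 0, 0, 0, 0, 0, 0, -2.9, 0, 0, 0, 0, 0, 0, -3, 0, 0, 0, 0, 0, 0, -3, 0, 0, 0, 0]'

```text
time_s: 8.73
tcp_pos: [0.5543, -0.1173, 0.1926]
ee_rot: [[-0.973, 0.231, -0.003], [0.231, 0.973, 0.003], [0.004, 0.002, -1.0]]
wrist_force: [0.1, -0.1, 0.2]
gripper_width: 0.498
```

Run:
```python
from h import *
go((.578,.2560,.190),133)
```

```text
t 8.73 pos [ 0.5543 -0.1173  0.1926] yaw 76.64 F [ 0.1 -0.1  0.2] M [ 0.01 -0.04 -0.06] grip 0.498 q [   4.   17.   -8.   -0.  -66. -108.]
shift [1.58 9.22 0.09] turn [  0.04  -0.03 -11.27]
```

Request:
move_arm --motion '[0.05, 0.3, 0, 0, 0, -0.4, 0, 0.15, 0.9, 0, 0, 0, -1.1, 0, 0.26, 1.5, 0, 0, 0, -1.8, 0, 0.36, 2.1, 0, 0, 0, -2.6, 0, 0.46, 2.7, 0, 0, 0, -3.3, 0, 0.57, 3.3, 0, 0, 0, -4, 0, 0.67, 3.9, 0, 0, 0, -4.8, 0, 0.77, 4.5, 0, 0, 0, -5.5, 0, 0.87, 5.1, 0, 0, 0, -6.2, 0, 0.98, 5.7, 0, 0, 0, -7, 0, 1.08, 6.3, 0, 0, 0, -7.7, 0, 1.18, 6.9, 0, 0, 0, -8.4, 0, 1.29, 7.5, 0, 0, 0, -9.2, 0, 1.39, 8.1, 0, 0, 0, -9.9, 0, 1.48, 8.6, 0, 0, 0, -10.6, 0, 1.55, 9.0, 0, 0, 0, -11, 0, 1.58, 9.22, 0.09, 0, 0, -11.27, 0, 1.58, 9.22, 0.09, 0, 0, -11.27, 0, 1.58, 9.22, 0.09, 0, 0, -11.27, 0, 1.58, 9.22, 0.09, 0, 0, -11.27, 0]'

```text
time_s: 10.4
tcp_pos: [0.5778, 0.2552, 0.1897]
ee_rot: [[-0.732, -0.681, -0.004], [-0.681, 0.732, 0.002], [0.001, 0.004, -1.0]]
wrist_force: [-0.1, -0.1, -0.4]
gripper_width: 0.495
```

Run:
```python
from h import *
np.set_printoptions(precision=4,suppress=True)
go((.578,.2560,.072),133)
gp('i1','scene',270,150,390,260,6,43,(.5785,.2555))
p,q=cam('top'),cam('scene')
t=imaging.capture('top');s=imaging.capture('scene')
cv2.imwrite('pics/it.png',cv2.resize(t[100:200,290:400],None,fx=6,fy=6,interpolation=cv2.INTER_CUBIC))
cv2.imwrite('pics/is.png',cv2.resize(s[255:360,115:235],None,fx=6,fy=6,interpolation=cv2.INTER_CUBIC))
cv2.imwrite('pics/it_raw.png',t);cv2.imwrite('pics/is_raw.png',s)
try:
    X,g,ct,cs=plate(t,s,(360,158),(163,322));print(X,g);e=np.linalg.svd(X-X.mean(0))[2][2];print(e)
except Exception as e: print(e)
print(wing(s,q,(180,270,215,298),.118))
```

```text
t 10.4 pos [0.5778 0.2552 0.1897] yaw 132.92 F [-0.1 -0.1 -0.4] M [0.04 0.01 0.01] grip 0.495 q [ 38.  23.   1.  -0. -68. -85.]
shift [-0.02 -0.    2.94] turn [ 0.05 -0.02 -0.02]
[[ 0.5956 -0.1712  0.0551]
 [ 0.5709 -0.2733  0.0554]
 [ 0.4682 -0.2496  0.0546]
 [ 0.4933 -0.1469  0.0561]] [0.0015 0.0007 0.0014 0.002 ]
[-0.0009 -0.006   1.    ]
(array([192, 276,  13,  20, 140], dtype=int32), array([ 553.481 , -117.6287]), (14.69640827178955, 46.60581588745117), array([ 0.5537, -0.1175]), np.float64(164.43229231642385))
```

View pics/i1.png

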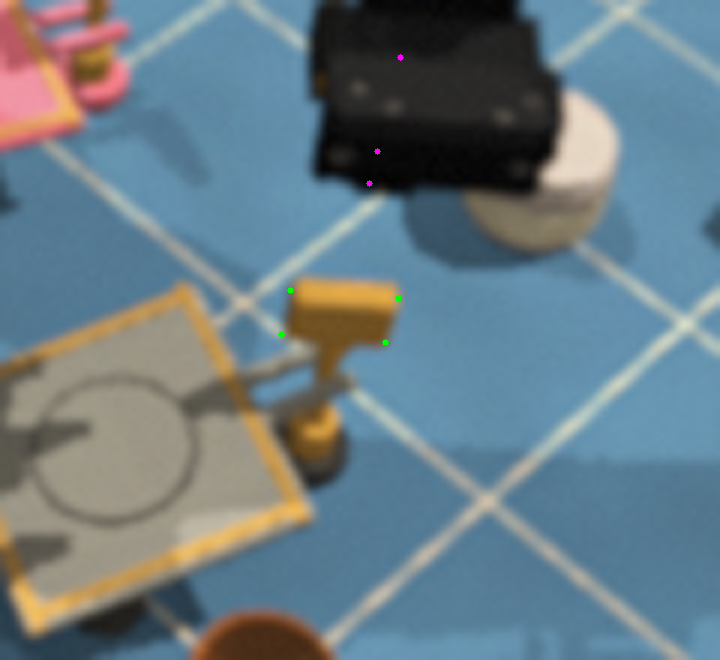

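View pics/is.png

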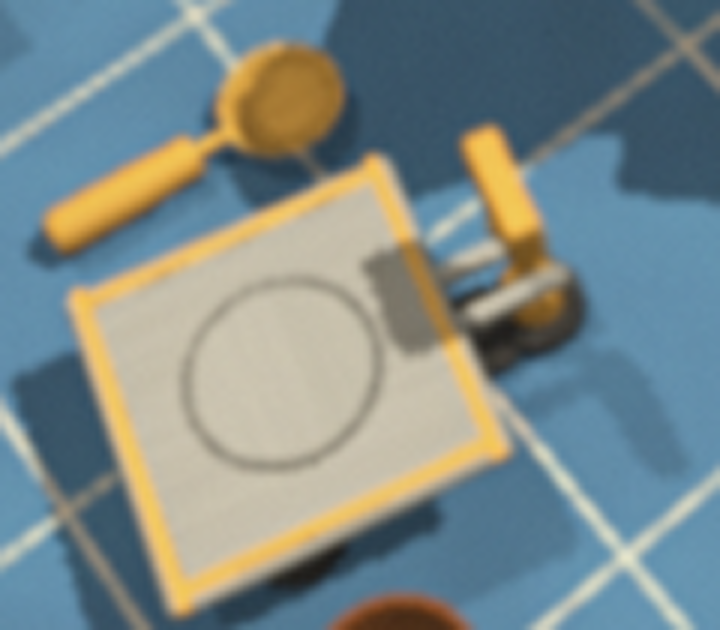

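View pics/it.png

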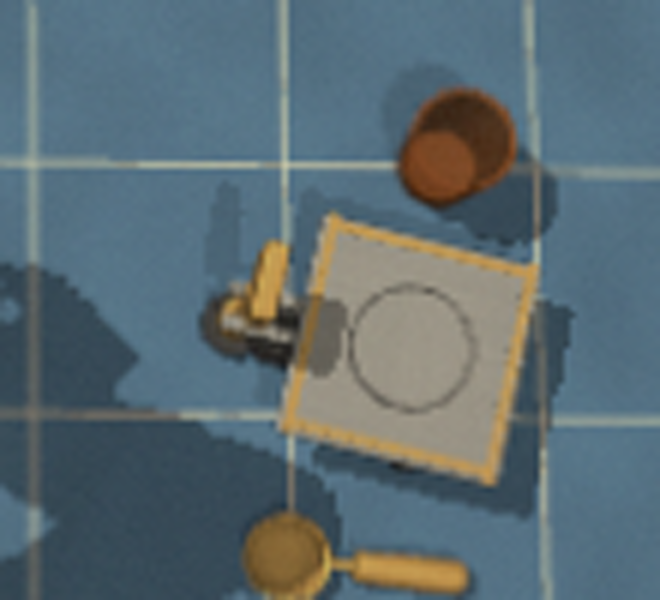

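The right plate now measures level to about 0.006 rad, with its wing parallel to the plate. In the scene view the left wing is at (327,200), directly below the gripper. Descending on it.

Request:
move_arm --motion '[0, 0, 0.3, 0, 0, 0, 0, 0, 0, 0.8, 0, 0, 0, 0, 0, 0, 1.3, 0, 0, 0, 0, 0, 0, 1.8, 0, 0, 0, 0, 0, 0, 2.2, 0, 0, 0, 0, 0, 0, 2.5, 0, 0, 0, 0, 0, 0, 2.75, 0, 0, 0, 0, 0, 0, 2.9, 0, 0, 0, 0, 0, 0, 2.94, 0, 0, 0, 0, 0, 0, 2.94, 0, 0, 0, 0, 0, 0, 2.94, 0, 0, 0, 0]'

```text
time_s: 11.47
tcp_pos: [0.5784, 0.2557, 0.0736]
ee_rot: [[-0.732, -0.681, -0.001], [-0.681, 0.732, 0.004], [-0.002, 0.004, -1.0]]
wrist_force: [-0.1, 1.6, 0.1]
gripper_width: 0.505
```

Run:
```python
from h import *
go((.5785,.2555,.072),133)
gp('j1','scene',270,150,390,260,6,43,(.5785,.2555))
```

```text
t 11.47 pos [0.5784 0.2557 0.0736] yaw 132.91 F [-0.1  1.6  0.1] M [ 0.03 -0.03 -0.09] grip 0.505 q [ 38.  29.  -7.  -0. -54. -85.]
shift [ 0.   -0.01  0.04] turn [ 0.04  0.02 -0.02]
```

View pics/j1.png

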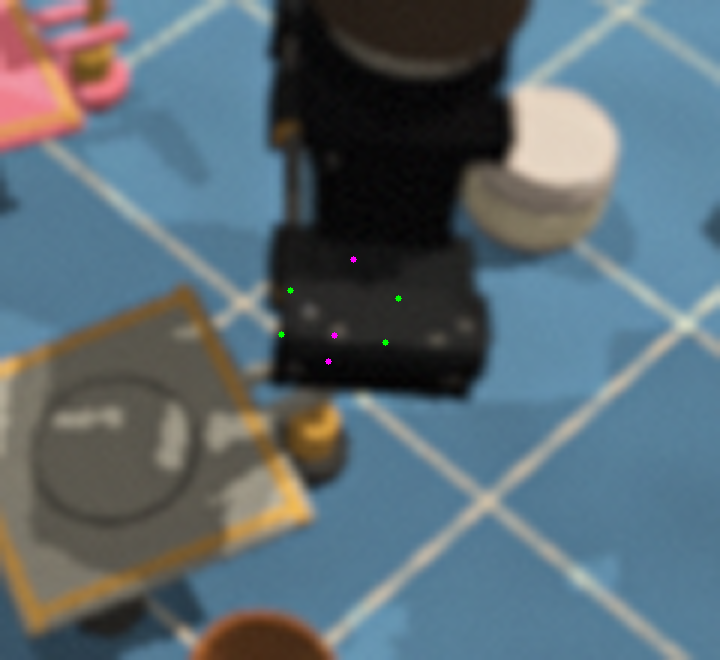

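Descent was free of contact. Closing.

Request:
move_arm --motion '[0, 0, 0.03, 0, 0, 0, 0.3, 0, 0, 0.03, 0, 0, 0, 0.6, 0, 0, 0.03, 0, 0, 0, 1, 0, 0, 0.03, 0, 0, 0, 1, 0, 0, 0.03, 0, 0, 0, 1, 0, 0, 0.03, 0, 0, 0, 1, 0, 0, 0.03, 0, 0, 0, 1, 0, 0, 0.03, 0, 0, 0, 1, 0, 0, 0.03, 0, 0, 0, 1]'

```text
time_s: 12.27
tcp_pos: [0.5777, 0.2567, 0.0726]
ee_rot: [[-0.732, -0.681, -0.002], [-0.681, 0.732, 0.005], [-0.002, 0.005, -1.0]]
wrist_force: [-5.1, 3.9, 1.7]
gripper_width: 0.161
```

Run:
```python
from h import *
go((.5785,.2555,.0725),67.4)
```

```text
t 12.27 pos [0.5777 0.2567 0.0726] yaw 132.94 F [-5.1  3.9  1.7] M [1.04 1.18 0.07] grip 0.161 q [ 38.  29.  -7.  -0. -54. -85.]
shift [ 0.   -0.04  0.  ] turn [ 6.000e-02 -1.000e-02  1.311e+01]
```

Request:
move_arm --motion '[0, 0, 0, 0, 0, 0.3, 1, 0, 0, 0, 0, 0, 0.9, 1, 0, 0, 0, 0, 0, 1.7, 1, 0, 0, 0, 0, 0, 2.6, 1, 0, 0, 0, 0, 0, 3.5, 1, 0, 0, 0, 0, 0, 4.4, 1, 0, 0, 0, 0, 0, 5.3, 1, 0, 0, 0, 0, 0, 6.2, 1, 0, 0, 0, 0, 0, 7.1, 1, 0, 0, 0, 0, 0, 8, 1, 0, 0, 0, 0, 0, 8.9, 1, 0, 0, 0, 0, 0, 9.8, 1, 0, 0, 0, 0, 0, 10.7, 1, 0, 0, 0, 0, 0, 11.5, 1, 0, 0, 0, 0, 0, 12.2, 1, 0, 0, 0, 0, 0, 12.8, 1, 0, 0, 0, 0, 0, 13.1, 1, 0, 0, 0, 0, 0, 13.1, 1, 0, 0, 0, 0, 0, 13.1, 1]'

```text
time_s: 13.85
tcp_pos: [0.5775, 0.258, 0.0727]
ee_rot: [[-0.924, 0.383, -0.002], [0.383, 0.924, 0.006], [0.004, 0.005, -1.0]]
wrist_force: [-3.1, 5.2, 0.6]
gripper_width: 0.159
```

Run:
```python
from h import *
go((.5785,.2555,.0725),67.4)
```

```text
t 13.85 pos [0.5775 0.258  0.0727] yaw 67.46 F [-3.1  5.2  0.6] M [ 1.06  0.7  -0.04] grip 0.159 q [  39.   29.   -7.   -0.  -54. -151.]
shift [-0.05 -0.05  0.  ] turn [ 0.06 -0.04  0.01]
```

Request:
move_arm --motion '[0, 0, 0, 0, 0, 0, 0, 0, 0, 0, 0, 0, 0, 0, 0, 0, 0, 0, 0, 0, 0, 0, 0, 0, 0, 0, 0, 0, 0, 0, 0, 0, 0, 0, 0, 0, 0, -0.3, 0, 0, 0, 0, 0, 0, -0.8, 0, 0, 0, 0, 0, 0, -1.4, 0, 0, 0, 0, 0, 0, -2, 0, 0, 0, 0, 0, 0, -2.6, 0, 0, 0, 0, 0, 0, -3.2, 0, 0, 0, 0, 0, 0, -3.4, 0, 0, 0, 0, 0, 0, -3.4, 0, 0, 0, 0]'

```text
time_s: 14.93
tcp_pos: [0.579, 0.2576, 0.2115]
ee_rot: [[-0.924, 0.383, 0.003], [0.383, 0.924, 0.009], [0.001, 0.01, -1.0]]
wrist_force: [0.7, 0.6, -0.8]
gripper_width: 0.5
```

Run:
```python
from h import *
go((.25,-.42,.21),107)
```

```text
t 14.93 pos [0.579  0.2576 0.2115] yaw 67.45 F [ 0.7  0.6 -0.8] M [-0.08 -0.03 -0.03] grip 0.5 q [  38.   22.    3.   -0.  -70. -151.]
shift [  1.1  -18.8   -0.15] turn [ 0.11  0.03 -7.91]
```

Request:
move_arm --motion '[0.02, -0.4, 0, 0, 0, -0.2, 0, 0.07, -1.2, 0, 0, 0, -0.5, 0, 0.12, -2.1, 0, 0, 0, -0.9, 0, 0.18, -3.1, 0, 0, 0, -1.3, 0, 0.24, -4.1, 0, 0, 0, -1.7, 0, 0.3, -5.1, 0, 0, 0, -2.1, 0, 0.36, -6.1, 0, 0, 0, -2.6, 0, 0.42, -7.1, 0, 0, 0, -3, 0, 0.48, -8.1, 0, 0, 0, -3.4, 0, 0.53, -9.1, 0, 0, 0, -3.8, 0, 0.59, -10.1, 0, 0, 0, -4.3, 0, 0.65, -11.1, 0, 0, 0, -4.7, 0, 0.71, -12.1, 0, 0, 0, -5.1, 0, 0.77, -13.1, 0, 0, 0, -5.5, 0, 0.82, -14.1, 0, 0, 0, -5.9, 0, 0.88, -15.1, 0, 0, 0, -6.3, 0, 0.94, -16.1, 0, 0, 0, -6.8, 0, 1, -17, 0, 0, 0, -7.2, 0, 1.05, -17.7, 0, 0, 0, -7.5, 0, 1.08, -18, 0, 0, 0, -7.6, 0]'

```text
time_s: 16.6
tcp_pos: [0.2606, -0.3925, 0.2022]
ee_rot: [[-0.965, -0.264, 0.0], [-0.264, 0.965, 0.012], [-0.003, 0.011, -1.0]]
wrist_force: [1.1, -0.3, -0.0]
gripper_width: 0.498
```

Run:
```python
from h import *
np.set_printoptions(precision=4,suppress=True)
p,q=cam('top'),cam('scene')
t=imaging.capture('top');s=imaging.capture('scene');cv2.imwrite('pics/k1.png',t);cv2.imwrite('pics/k2.png',s)
for n,a,b in(("L",(247,153),(290,226)),("R",(360,158),(163,322))):
  try:
    X,g,ct,cs=plate(t,s,a,b);e=np.linalg.svd(X-X.mean(0))[2][2];e*=np.sign(e[2]);print(n,X,g,e)
    print("tilt y (knob side up +)",((X[0]+X[3]-X[1]-X[2])/2)[2]/.105," x",((X[0]+X[1]-X[2]-X[3])/2)[2]/.105)
    print("yaw",[np.degrees(np.arctan2(*(X[i]-X[j])[[1,0]])).round(1) for i,j in((1,2),(0,3))],[(np.degrees(np.arctan2(*(X[i]-X[j])[[1,0]]))-90).round(1) for i,j in((0,1),(3,2))])
  except Exception as ex: print(n,ex)
for b in((315,190,340,207),(185,272,212,298)): print(wing(s,q,b,.118))
for b in((208,122,230,148),(326,135,341,157)): print(wing(t,p,b,.118))
go((.25,-.42,.21),107)
```

```text
L [[0.6107 0.196  0.0561]
 [0.5703 0.1001 0.0548]
 [0.4732 0.1401 0.0532]
 [0.5144 0.2359 0.0532]] [0.0005 0.0011 0.0014 0.0007] [-0.0223  0.0024  0.9997]
tilt y (knob side up +) 0.0065288939652402836  x 0.021481499434525927
yaw [np.float64(-22.4), np.float64(-22.5)] [np.float64(-22.8), np.float64(-23.2)]
R [[ 0.5953 -0.1712  0.0548]
 [ 0.571  -0.2733  0.0563]
 [ 0.4682 -0.2491  0.0547]
 [ 0.493  -0.1469  0.055 ]] [0.0014 0.0008 0.0019 0.0023] [-0.0048  0.0077  1.    ]
tilt y (knob side up +) -0.006359819466989994  x 0.00643221956762268
yaw [np.float64(-13.2), np.float64(-13.4)] [np.float64(-13.4), np.float64(-13.7)]
(array([322, 193,  11,  14,  75], dtype=int32), array([579.3908, 256.3364]), (13.191473960876465, 43.33639144897461), array([0.5793, 0.2562]), np.float64(157.36045079967622))
(array([192, 277,  13,  19, 129], dtype=int32), array([ 553.6458, -117.7166]), (13.814186096191406, 44.40009307861328), array([ 0.5545, -0.1178]), np.float64(165.06157456233558))
(array([215, 132,   8,  12,  46], dtype=int32), array([577.9915, 254.9476]), (11.52752685546875, 40.760841369628906), array([0.5778, 0.2551]), np.float64(157.6337736989667))
(array([332, 140,   6,  13,  53], dtype=int32), array([ 554.3602, -118.7461]), (13.346250534057617, 41.807010650634766), array([ 0.5541, -0.1185]), np.float64(166.2958050149371))
t 16.7 pos [ 0.2612 -0.3915  0.2022] yaw 105.22 F [-0.1  1.2 -0.6] M [ 0.08 -0.01 -0.  ] grip 0.5 q [-37.   7. -19.  -1. -65. -38.]
shift [ 0.46 -0.61 -0.2 ] turn [ 0.13  0.04 -0.36]
```

View pics/k2.png

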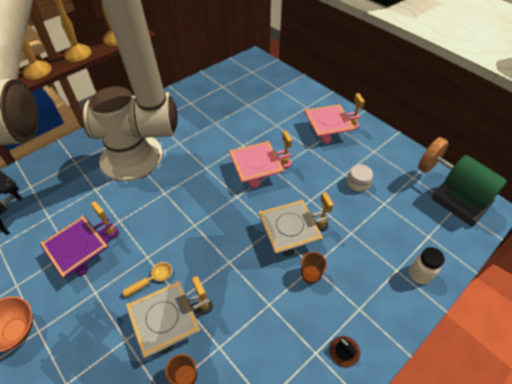

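View pics/k1.png

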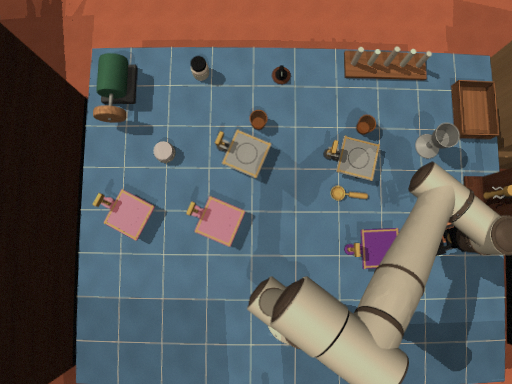

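Request:
move_arm --motion '[0, 0, 0, 0, 0, 0, 0, 0, 0, 0, 0, 0, 0, 0, 0, 0, 0, 0, 0, 0, 0]'

```text
time_s: 16.95
tcp_pos: [0.2612, -0.3905, 0.2016]
ee_rot: [[-0.965, -0.263, -0.001], [-0.263, 0.965, 0.013], [-0.003, 0.013, -1.0]]
wrist_force: [0.9, -0.0, 1.0]
gripper_width: 0.499
```

```bash
python3 -c "
from h import *
go((.25,-.42,.21),107); print(abs(r.sense()['joint_velocities']).max()); print(r.finish_job())"
```

```text
t 16.95 pos [ 0.2612 -0.3905  0.2016] yaw 105.27 F [ 0.9 -0.   1. ] M [-0.05  0.03  0.  ] grip 0.499 q [-37.   7. -19.  -1. -65. -38.]
shift [ 0.46 -0.63 -0.22] turn [ 0.15  0.04 -0.35]
0.5461218786546544
the job is handed in; nothing more can be done
None
```

Both steel plates now sit level, and the job was handed in at 16.95 s. I turned each brass wing knob clockwise, the right one by about 25° and the left by about 65°, then let go and moved the arm clear. The pink and purple look-alikes were left alone.

**Last checks:** both plates measured within about 0.007 rad of level about their hinges. The left wing was within about 0.5° of its plate's x axis, the right within about 2°. The robot was touching nothing.

**What failed or disagreed:**
- **Missed first grasp:** the fingers first shut on nothing above the right knob. Their tips seemed about 20-26 mm higher than the reported TCP, so I went about 23 mm lower. Both grips then read about 14 mm, the wing's thickness.
- **Slope along the left hinge:** the camera also gave 0.02 rad along the left plate's hinge. I took this as measuring error, because the hinge is said to be level and the knob does not move the plate that way.

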